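# Hang a lens carrier on the conveyor rail and index it

## Task

Take the lens carrier out of its bench stand, lift its hook over the front lip of the conveyor rail on the open right-hand half, and lower it gently, still holding it, until the hook sits on the groove floor behind the lip; press it down there for half a second with about 10 N to prove the seat. Keeping it seated, slide it left along the rail until it has pushed the index slide fully home, then let go so that it hangs there at rest. Do not force anything, push on the rail or slide only with the carrier, and leave the other things on the bench alone.

Things in the scene. Friction and masses are not known exactly. Their poses are not given: they have to be found in the camera images.
- carrier: Loose lens carrier, 0.25-0.5 kg, upright in its bench stand. Origin: centre of the underside of its frame; z up, x towards the hook, y across. Aluminium frame with two round lenses, 120 (y) x 90 high x 6 mm thick; above it a stem 40 wide (y), 6 thick, to z 130; from its top a bridge (z 124-130) runs to +x and ends in the downward hook tip. 10 mm clear between stem and tip.
- carrier_tip (a point): Centre of the underside of the carrier's hook tip, at carrier x 16, y 0, z 96 mm. The tip is 40 mm wide (y), 6 mm thick (x 13 to 19 mm), rounded below, and hangs 28 mm below the bridge.
- carrier_tab (a point): Centre of the black grip tab above the carrier's bridge: 10 mm thick (x), 36 wide (y), 45 tall (carrier z 130 to 175 mm). Take the carrier here from above; fingertips at least 42 mm above the hook tip's underside stay clear of the rail.
- dock: Fixed grey bench stand with a slot along its y, 130 mm long, 8.5 mm wide, 35 mm deep, in which the carrier's frame stands. Origin: centre of its underside on the bench; slot floor at z = 8 mm; 43 mm high.
- stand: Fixed stand of the conveyor rail. Origin on the bench under the nominal groove centre line, mid-length; z up, y along the rail (to the robot's left), x away from the robot. The aluminium rail is 380 mm long (y -190 to 190). It is clamped on by hand: it may really lie up to 6 mm up or down and up to 6 mm fore or aft (x) of nominal, not reported: find back wall and floor by touch.
- rail_load (a point): Nominal centre of the groove floor at a good loading place (stand x 0, y -90, z 170 mm); axes as the stand; same uncertainty. Seat the hook first with its centre at stand y below -40 mm; left of -30 mm it must stay down in the groove. Prove the seat with 7 N or more down on the floor; carrier on rail or slide always under 25 N. Left alone the carrier leans up to 0.1 rad on the rail.
- rail_lip (a point): Nominal top of the anti-jump lip (stand x -7.5, y -90, z 188 mm). Nominal section: lip on the robot's side 5 mm thick (x -10 to -5), 18 mm above the groove floor; groove 10 mm wide (x -5 to 5), so the tip has 4 mm play; back wall (x 5 to 9) 36 mm above the floor; front face flush below the lip, 60 mm down from the floor.
- slide (a joint): Index slide: steel head in the groove, out of a black stop housing (35 mm above the groove floor) on the left half. 0 = out (start), 0.012 m = fully home (+y), a hard stop. Moves at about 4 N, stays where left. Housing clamped anywhere, not reported: the hook's left side meets the head at stand y 20 to 80 mm (hook centre 0 to 60); feel for it.
- spray: Bystander on the bench: white bottle; origin at the centre of its underside. Not to be moved by more than 30 mm.
- blank: Bystander on the bench: clear lens blank; origin at the centre of its underside. Not to be moved by more than 30 mm.
- jar: Bystander on the bench: amber jar; origin at the centre of its underside. Not to be moved by more than 30 mm.
Not all that is in view belongs to the job. Of the things like the carrier, leave any that is pink or red; of the rest the larger one is meant.

How it is judged (in metres and radians):
On the way:
1. the carrier is seated on the groove floor behind the lip on the right-hand half of the rail and, still held, pressed down on it with over 7 N (z of carrier_tip in the frame of stand between 0.16 and 0.18 m and x of carrier_tip in the frame of stand between -0.01 and 0.01 m and y of carrier_tip in the frame of stand below -0.04 m and contact force between carrier and stand above 7 N and contact force between the fingers and carrier above 1 N), for 0.2 s.
At the end, for the whole second after the job is handed in: Index slide in by 10.5 of 12 mm or more; carrier released, at rest, hook tip in the groove (underside 160-180 mm up, within 10 mm of the nominal centre line, hook centre at stand y -5 to 85 mm), leaning under 0.2 rad and within 0.12 rad of parallel to the rail (z of carrier_tip in the frame of stand between 0.16 and 0.18 m and x of carrier_tip in the frame of stand between -0.01 and 0.01 m and value of joint slide above 0.0105 m and y of carrier_tip in the frame of stand between -0.005 and 0.085 m and angle between carrier's own z axis and vertical below 0.2 rad and angle between the y axis of carrier and the y axis of stand, either way round below 0.12 rad and linear speed of carrier below 0.02 m/s); the robot touches nothing.
It fails at once if the carrier presses on the rail, stop or slide with more than 25 N (contact force between carrier and stand above 25 N).
It fails at once if the robot itself pushes on the rail, its stand or the slide (contact force between any of the fingers, the arm and stand above 2 N).
It fails at once if the carrier is lifted out of its seat over the left part of the rail (hook centre left of y = -30 mm) (y of carrier_tip in the frame of stand between -0.03 and 0.19 m and x of carrier_tip in the frame of stand between -0.02 and 0.02 m and z of carrier_tip in the frame of stand between 0.183 and 0.24 m).
It fails at once if a bystander is moved by more than 30 mm (distance of any of spray, blank, jar from where it was at the start of the episode above 0.03 m).
It also fails if it takes over 72 s, if anything falls off the work surface, if the arm or the gripper's body presses on something with over 40 N, if the wrist force passes 120 N, or if a joint passes its speed limit or range.

## Robot

A 6-joint arm with a two-finger parallel gripper is mounted at the origin on the work surface. World frame = base frame: x ahead of the robot, y to its left, z up, the work surface at z = 0. Lengths are in m, angles in degrees, forces in N, time in s.
With the tool pointing down it reaches from about 0.4 to 0.825 m from the base axis. Payload 7 kg.
Tool frame: the origin (TCP) lies on the centre line of the jaws, within the pads' length; the fingertips stand 14 mm ahead of it and the grasp point (between the pads) lies 5 mm behind it; z points along the fingers, y is the line along which they close (so a half turn about z gives the same grasp; the last joint's range is limited). The gripper opens to 88 mm and grips with 3 to 60 N. Pads are 19 mm wide; open, the fingers measure 130 mm over their backs; the gripper's body (78 mm by 193 mm) begins 47 mm behind the grasp point.
Start: joints at [-46.633, 20.546, 0.682, 0, -70.136, -16.507], TCP at [0.305, -0.602, 0.241] pointing down, gripper open.
Joint ranges: [-176.03, 176.03], [-82.01, 121.73], [-58.28, 71.71], [-173.87, 95.51], [-174.79, -0.11], [-173.66, 173.66]. Speed limits (degrees/s): [136.94, 136.94, 172.46, 180, 180, 180].

## Interface

Orientations are given as [roll, pitch, yaw] about the fixed x, y, z axes, in that order (R = Rz(yaw) Ry(pitch) Rx(roll)).
In Python, from plant import r gives the robot as it stands.
- The arm moves only by the tool send_rows, never from a script. Its argument "steps" is a list of rows, each an object with "dp": the shift along the tool's x, y, z in mm, a list of three; "roll": the turn about the tool's z in rad; "jaw": the opening in per cent of the stroke, from 0 (shut) to 100 (fully open). In form: [{"dp": [tx, ty, tz], "roll": roll, "jaw": jaw}, ...]. A call has 1 to 5 rows; each row is the pose to reach, as a shift and turn from the pose commanded when the call began, along the tool's axes at that moment; what a row does not reach only later rows make up. A row lasts 1/8 s, in which the tool goes at most 62.5 mm and 10.7 degrees, less where a joint would pass 70% of its speed; a pose out of reach is approached as far as the arm can. A call with a gripper value outside its range is refused whole. The fingers move at their own pace and stop on an object; "newtons" is the grip in N (left out, the last holds). Time passes only in rows, so rows that repeat a pose let the fingers close. It gives the time, the measured TCP pose, the force, the opening and the grip force at its end, in the units of the state.
- r.get_state(): the state, without advancing time (a new reading comes with each control period).
- r.capture(name): name is "side" or "top" or "wrist"; returns a dict with "image" (384x512x3 uint8, blue, green, red), "K" (3x3 intrinsics, pixels), "rvec" (rotation vector, rad) and "tvec" (3), from world to camera coordinates, as OpenCV has them. Camera axes: x right, y down, z forward; pixel columns grow to the right and rows downward; lengths in m; the calibration is good to about 2 mm. A picture is of the moment at which its call begins. There is no depth.
- r.close_job(): hands the job in; it is judged then, once.
The state is a dict: "time_s": time; "joints": joint angles; "qd": joint speeds; "joint_torque": joint torques, N m; "tcp_pos": TCP position; "eef_rot": TCP orientation; "contact_force": force on the tool from outside, world axes, zero at the start; "moment": the same for the moment, N m; "gripper_width": finger opening in m; "gripper_force": force on a finger pad.
Only numpy, scipy, OpenCV 4.12 (cv2) and the standard library are available. Lean on these libraries where they do the work, as an engineer would, in place of code of your own. Each camera call takes 0.05 s, during which the arm holds its last target. There are 200 camera calls.

## Working session

There is one attempt and no reset: what is moved stays moved. The work goes in short steps, Python scripts to look and compute and a tool call to move; the robot and the scene stay as the last step left them, time stands still between calls to the robot, and variables do not carry over. Pictures are saved under pics/ and viewed, at most 10 in all, crops included, and the job is handed in when it is done.

Besides the shell and the picture viewer there is one more tool, called after "Call:" as name(argument=value, ...), one argument or row to a line, values as JSON. send_rows: Moves the arm, as the interface text tells. Its arguments: {"type":"object","properties":{"steps":{"type":"array","items":{"type":"object","properties":{"dp":{"type":"array","items":{"type":"number"}},"roll":{"type":"number"},"jaw":{"type":"number"}}}},"newtons":{"type":"number"}},"required":["steps"]}

```bash
ls; mkdir -p pics
python3 - <<'E'
from plant import r
import cv2,numpy as np
ims=[]
for n in("side","top"):
    c=r.capture(n); cv2.imwrite(f"pics/{n}0.png",c["image"]); ims.append(c["image"])
    print(n,np.round(c["K"],1).tolist(),np.round(c["rvec"],4).ravel().tolist(),np.round(c["tvec"],4).ravel().tolist())
s=r.get_state();print(s)
E
```

```text
pics
side [[481.4, 0.0, 256.3], [0.0, 481.4, 195.1], [0.0, 0.0, 1.0]] [2.3539, -0.4017, 0.1778] [-0.5375, 0.1211, 1.6535]
top [[428.7, 0.0, 254.6], [0.0, 428.7, 197.7], [0.0, 0.0, 1.0]] [2.1624, -2.1409, 0.1516] [-0.1492, 0.5379, 1.3893]
{'time_s': 0.1, 'joints': array([-4.66326505e+01,  2.05881471e+01,  6.40634396e-01, -1.77487332e-02,
       -7.01352117e+01, -1.65055620e+01]), 'qd': array([ 0.01933113, -0.05107335,  0.11351821, -0.03413097,  0.06804032,
        0.01234568]), 'joint_torque': array([-4.76956266e-04, -5.84165311e+01,  2.93751258e+01,  7.01552153e+00,
        1.01535057e-02, -4.69321947e-05]), 'tcp_pos': array([ 0.30477994, -0.60182707,  0.23971935]), 'eef_rot': array([ 1.79915944e+02, -7.50656044e-03, -1.53144250e+02]), 'contact_force': array([-0.84578003,  0.62405515,  0.81561931]), 'moment': array([ 0.00387805, -0.00861815,  0.03420549]), 'gripper_force': 0.0, 'gripper_width': 0.08743188143436982}
```

View pics/side0.png

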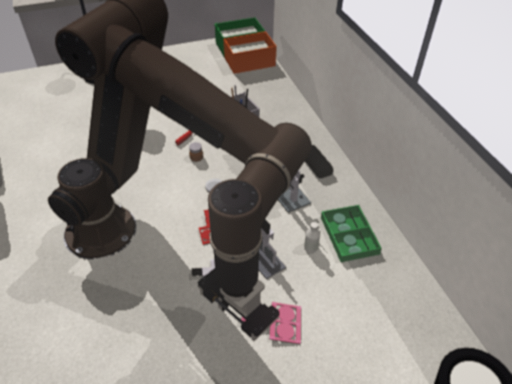

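View pics/top0.png

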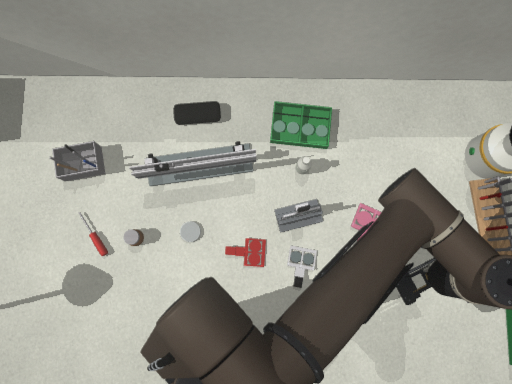

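In the top view, the things like the carrier are: one upright in the grey stand at (300,213), a small grey one lying at (303,258), a red one at (250,252) and a pink one at (365,217). Pink and red are excluded. The upright one at (300,213) is larger and stands in the dock, so it fits the description. The rail is at about (195,160), the black stop housing at (157,163), the spray at (304,164), the blank at (191,231) and the jar at (134,237). I'll confirm this in a crop.

Run:
```python
import cv2,numpy as np
im=cv2.imread("pics/top0.png")
a=cv2.resize(im[180:290,240:400],None,fx=5,fy=5,interpolation=cv2.INTER_CUBIC)
b=cv2.resize(im[130:200,120:270],None,fx=5,fy=5,interpolation=cv2.INTER_CUBIC)
cv2.imwrite("pics/cropA.png",a);cv2.imwrite("pics/cropB.png",b)
```

```text
(no output)
```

View pics/cropA.png

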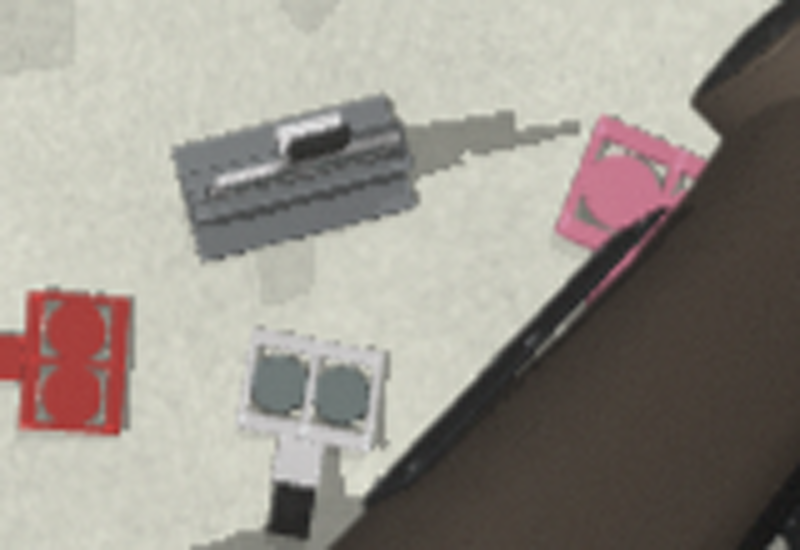

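View pics/cropB.png

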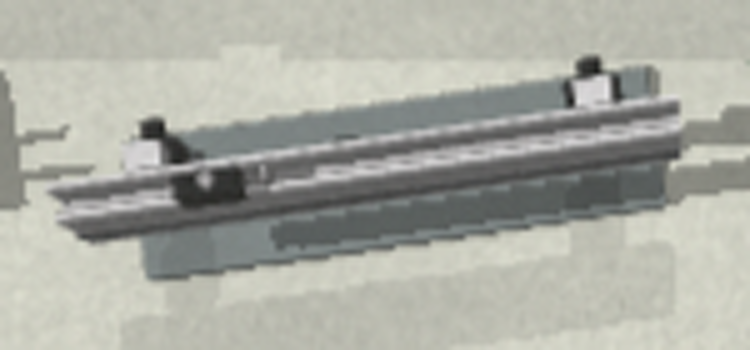

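Crop A confirms it: the upright aluminium carrier is in the grey dock, with its black tab at top-view (303.6,207.6) and its hook on the far (+x) side. Crop B shows the rail with its left-end tips at about (130,168) and (132,174), its right end at x≈256, and the stop housing at about (162,165). Next I'll fit both poses.

```bash
cat > h.py <<'E'
import numpy as np,cv2
from plant import r
def cam(n):
    c=r.capture(n);return c
def proj(c,P): return cv2.projectPoints(np.array(P,float).reshape(-1,3),c["rvec"],c["tvec"],c["K"],None)[0].reshape(-1,2)
def ray(c,uv,z):
    R=cv2.Rodrigues(c["rvec"])[0];C=-R.T@np.ravel(c["tvec"])
    d=R.T@np.linalg.solve(c["K"],[*uv,1.]);return C+d*(z-C[2])/d[2]
def place(p,L):
    x,y,a=p;L=np.array(L,float);c,s=np.cos(a),np.sin(a)
    return np.c_[x+c*L[:,0]-s*L[:,1],y+s*L[:,0]+c*L[:,1],L[:,2]]
E
python3 - <<'E'
from h import *
from scipy.optimize import least_squares
c=cam("top");R=cv2.Rodrigues(c["rvec"])[0];print("C",-R.T@np.ravel(c["tvec"]))
def fit(L,uv,o,p0):
    uv=(np.array(uv)+.5)/5-.5+o
    s=least_squares(lambda p:(proj(c,place(p,L))-uv).ravel(),p0)
    print(np.round(s.x,4),np.degrees(s.x[2]),np.round(s.fun.reshape(-1,2),1).tolist());return s.x
L=np.array([[9,190,206],[-10,190,188],[-10,190,110],[9,-190,206],[-10,-190,110]])/1e3
uv=[[50,188],[57,217],[95,240],[680,100],[680,158]]
st=fit(L,uv,[120,130],[.7,.1,0])
print("load",place(st,[[0,-.09,.17],[0,-.19,.2],[0,.19,.2]]))
t=[(u+.5)/5-.5 for u in(318,0)]
# tab top
for uv in([290,140],[348,125],[350,145],[320,132],[318,140]):
    print("tab",uv,ray(c,(np.array(uv)+.5)/5-.5+[240,180],.183))
# dock top corners z43
for uv in([175,148],[387,95],[200,262],[418,207]):
    print("dock",uv,ray(c,(np.array(uv)+.5)/5-.5+[240,180],.043))
# frame top ends z98
for uv in([208,190],[402,140]):
    print("frame",uv,ray(c,(np.array(uv)+.5)/5-.5+[240,180],.098))
for uv in([280,128],[340,108]): print("hook",uv,ray(c,(np.array(uv)+.5)/5-.5+[240,180],.138))
for n,p in dict(spray=(304,164),blank=(191,231),jar=(134,237)).items(): print(n,ray(c,p,.03))
E
```

```text
C [ 0.34386207 -0.14014138  1.45051983]
[0.6261 0.0407 0.1503] 8.611170875035226 [[-0.9, -1.1], [0.1, 0.6], [-0.6, 0.7], [0.4, -0.9], [1.0, 0.8]]
load [[ 0.63956989 -0.04830942  0.17      ]
 [ 0.6545427  -0.14718215  0.2       ]
 [ 0.59764602  0.22853419  0.2       ]]
tab [290, 140] [ 0.4908665 -0.271552   0.183    ]
tab [348, 125] [ 0.5002158  -0.30616496  0.183     ]
tab [350, 145] [ 0.48823601 -0.30726359  0.183     ]
tab [320, 132] [ 0.49584461 -0.28944684  0.183     ]
tab [318, 140] [ 0.49103664 -0.28822736  0.183     ]
dock [175, 148] [ 0.50100951 -0.2100517   0.043     ]
dock [387, 95] [ 0.53779068 -0.35052957  0.043     ]
dock [200, 262] [ 0.4259802 -0.2267026  0.043    ]
dock [418, 207] [ 0.46356962 -0.37019161  0.043     ]
frame [208, 190] [ 0.46833702 -0.22830521  0.098     ]
frame [402, 140] [ 0.50145096 -0.35154985  0.098     ]
hook [280, 128] [ 0.50347289 -0.27007582  0.138     ]
hook [340, 108] [ 0.5162962  -0.30719616  0.138     ]
spray [ 0.65729851 -0.30966798  0.03      ]
blank [0.4271162  0.06561992 0.03      ]
jar [0.40546947 0.25298909 0.03      ]
```

```bash
cat >> h.py <<'E'
def go(x,y,z,yaw):
    "print dp (mm) and roll for a world TCP target"
    from scipy.spatial.transform import Rotation as Ro
    s=r.get_state();e=s["eef_rot"];R=Ro.from_euler("xyz",e,degrees=True).as_matrix()
    d=R.T@(np.array([x,y,z])-s["tcp_pos"])*1e3
    print("dp",np.round(d,1),"roll",round(-np.radians((yaw-e[2]+180)%360-180),3),"t",s["time_s"],"tcp",np.round(s["tcp_pos"],4),"rot",np.round(e,2),"F",np.round(s["contact_force"],2),"j",np.round(s["joints"],0))
E
python3 -c "
from h import *
go(.494,-.289,.29,-75.2)"
```

```text
dp [-310.1  193.7  -50. ] roll -1.36 t 0.15 tcp [ 0.3048 -0.6019  0.2398] rot [ 1.7993e+02 -1.0000e-02 -1.5314e+02] F [ 0.29 -0.13 -0.22] j [-47.  21.   1.  -0. -70. -17.]
```

Call:
send_rows(
  steps=[
    {"dp":[-62,39,-50],"roll":-0.18,"jaw":100},
    {"dp":[-124,77,-50],"roll":-0.36,"jaw":100},
    {"dp":[-170,106,-50],"roll":-0.54,"jaw":100},
    {"dp":[-215,135,-50],"roll":-0.72,"jaw":100},
    {"dp":[-260,163,-50],"roll":-0.9,"jaw":100},
  ],
  newtons=30,
)

```text
time_s: 0.78
tcp_pos: [0.4607, -0.3427, 0.2907]
eef_rot: [-180.0, 0.0, -101.2]
contact_force: [1.0, -0.2, 0.3]
gripper_width: 0.0878
gripper_force: 0.0
```

```bash
python3 -c "
from h import *
go(.494,-.289,.29,-75.2)"
```

```text
dp [-59.1 -22.2   0.7] roll -0.454 t 0.775 tcp [ 0.4607 -0.3427  0.2907] rot [-179.98    0.   -101.24] F [ 1.04 -0.22  0.32] j [-17.   9.  -8.  -0. -73.   6.]
```

Call:
send_rows(
  steps=[
    {"dp":[-30,-11,0],"roll":-0.18},
    {"dp":[-59,-22,0],"roll":-0.36},
    {"dp":[-59,-22,0],"roll":-0.45},
    {"dp":[-59,-22,0],"roll":-0.45},
  ],
)

```text
invalid input
```

Run:
```python
from h import *
go(.494,-.289,.29,-75.2)
w=cam("wrist");t=cam("top");s=cam("side")
for n,c in(("w1",w),("t1",t),("s1",s)): cv2.imwrite(f"pics/{n}.png",c["image"]); np.savez(f"pics/{n}.npz",**c)
```

```text
dp [-59.1 -22.2   0.7] roll -0.454 t 0.775 tcp [ 0.4607 -0.3427  0.2907] rot [-179.98    0.   -101.24] F [ 1.04 -0.22  0.32] j [-17.   9.  -8.  -0. -73.   6.]
```

View pics/w1.png

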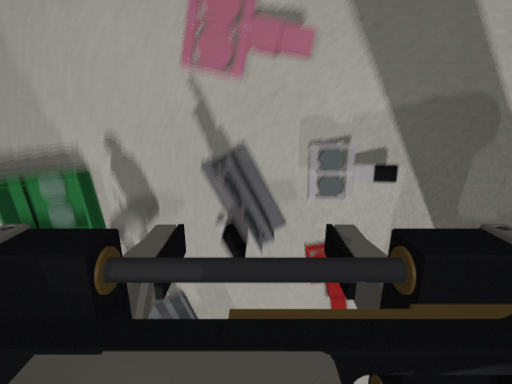

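The wrist view shows the carrier's black tab at about (234,240), close to the fingers, with the dock behind it and the pink and small grey carriers off to the side. The move was refused because every row needs a jaw value, so I'll move to a clearer viewing pose.

```bash
python3 -c "
from h import *
go(.479,-.231,.29,-75.2)"
```

```text
dp [-112.3    4.6    0.6] roll -0.455 t 0.925 tcp [ 0.4615 -0.342   0.2906] rot [-1.7999e+02  1.0000e-02 -1.0128e+02] F [ 0.28 -0.48  0.5 ] j [-17.   9.  -8.  -0. -73.   6.]
```

Call:
send_rows(
  steps=[
    {"dp":[-50,2,0],"roll":-0.18,"jaw":100},
    {"dp":[-100,4,0],"roll":-0.36,"jaw":100},
    {"dp":[-112,5,0],"roll":-0.455,"jaw":100},
    {"dp":[-112,5,0],"roll":-0.455,"jaw":100},
  ],
)

```text
time_s: 1.42
tcp_pos: [0.4774, -0.2338, 0.2906]
eef_rot: [180.0, -0.0, -75.5]
contact_force: [-0.1, -0.6, -0.8]
gripper_width: 0.0875
gripper_force: 0.0
```

Run:
```python
from h import *
go(.494,-.289,.29,-75.2)
w=cam("wrist");t=cam("top")
for n,c in(("w2",w),("t2",t)): cv2.imwrite(f"pics/{n}.png",c["image"]); np.savez(f"pics/{n}.npz",**c)
p=proj(w,[.494,-.289,.183])[0];print(p)
x,y=int(p[0])-70,max(0,int(p[1])-60);print(x,y)
cv2.imwrite("pics/w2c.png",cv2.resize(w["image"][y:y+120,x:x+140],None,fx=5,fy=5,interpolation=cv2.INTER_CUBIC))
```

```text
dp [57.6 -2.3  0.6] roll -0.006 t 1.425 tcp [ 0.4774 -0.2338  0.2906] rot [179.99  -0.   -75.54] F [-0.13 -0.64 -0.77] j [ -5.   5. -13.   0. -72.  19.]
[252.29771338 132.32641338]
182 72
```

View pics/w2c.png

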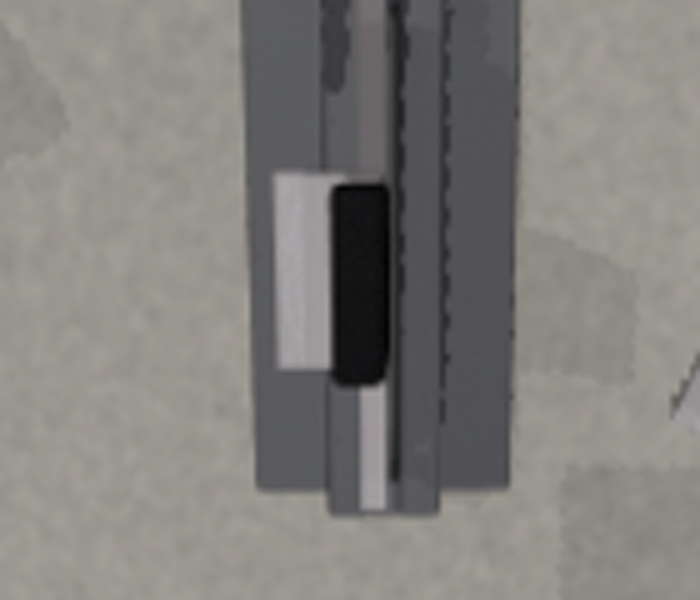

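The crop is sharp. The tab's top face is centred at crop (360,284), the hook bridge is to its left, and the jaws are already lined up with the tab.

Run:
```python
from h import *
c=dict(np.load("pics/w2.npz"));f=lambda u,v,z:ray(c,((u+.5)/5-.5+182,(v+.5)/5-.5+72),z)
t=f(360,284,.183);print("tab",t)
a,b=f(381.5,20,.043),f(382.5,480,.043);d=b-a;print("yaw",np.degrees(np.arctan2(-d[0],d[1])))
a,b=f(372,200,.183),f(372,380,.183)
a1,b1=f(273,175,.138),f(278,368,.138);d=b1-a1;print("yawhook",np.degrees(np.arctan2(-d[0],d[1])))
a1,b1=f(332,195,.183),f(332,370,.183);d=b1-a1;print("yawtab",np.degrees(np.arctan2(-d[0],d[1])),"hookfront",f(276,272,.138),"frame",f(373,450,.098))
go(t[0],t[1],.21,-75.5)
```

```text
tab [ 0.4937271  -0.29258229  0.183     ]
yaw 14.768104762954689
yawhook 14.893142526338938
yawtab 14.04410510002831 hookfront [ 0.51061991 -0.2875275   0.138     ] frame [ 0.47962428 -0.24911176  0.098     ]
dp [60.2 -1.6 80.4] roll -0.003 t 1.525 tcp [ 0.4774 -0.2346  0.2904] rot [179.98   0.   -75.69] F [-0.54  0.01  0.77] j [ -5.   5. -13.   0. -72.  19.]
```

Call:
send_rows(
  steps=[
    {"dp":[30,-1,0],"roll":-0.008,"jaw":100},
    {"dp":[60,-1.6,20],"roll":-0.008,"jaw":100},
    {"dp":[60,-1.6,60],"roll":-0.008,"jaw":100},
    {"dp":[60,-1.6,90],"roll":-0.008,"jaw":100},
    {"dp":[60,-1.6,90],"roll":-0.008,"jaw":100},
  ],
)

```text
time_s: 2.15
tcp_pos: [0.4923, -0.2923, 0.198]
eef_rot: [179.7, 0.2, -75.3]
contact_force: [0.3, -0.2, 0.5]
gripper_width: 0.088
gripper_force: 0.0
```

```bash
python3 -c "
from h import *
go(.4937,-.2926,.163,-75.2)"
```

```text
dp [ 0.7 -1.5 35. ] roll -0.001 t 2.15 tcp [ 0.4923 -0.2923  0.198 ] rot [ 1.7973e+02  1.5000e-01 -7.5260e+01] F [ 0.26 -0.22  0.51] j [-11.  13. -16.  -0. -62.  26.]
```

Call:
send_rows(
  steps=[
    {"dp":[0.7,-1.3,20],"roll":0,"jaw":100},
    {"dp":[0.7,-1.3,36],"roll":0,"jaw":100},
    {"dp":[0.7,-1.3,36],"roll":0,"jaw":100},
    {"dp":[0.7,-1.3,36],"roll":0,"jaw":0},
    {"dp":[0.7,-1.3,36],"roll":0,"jaw":0},
  ],
  newtons=20,
)

```text
time_s: 2.78
tcp_pos: [0.4961, -0.292, 0.1655]
eef_rot: [-179.9, -0.0, -75.0]
contact_force: [0.3, 0.1, 0.1]
gripper_width: 0.0733
gripper_force: 0.0
```

Call:
send_rows(
  steps=[
    {"dp":[0,0,0],"roll":0,"jaw":0},
    {"dp":[0,0,0],"roll":0,"jaw":0},
    {"dp":[0,0,0],"roll":0,"jaw":0},
  ],
  newtons=40,
)

```text
time_s: 3.15
tcp_pos: [0.4957, -0.2918, 0.1646]
eef_rot: [-180.0, -0.0, -75.0]
contact_force: [0.2, 0.0, 0.8]
gripper_width: 0.0428
gripper_force: 0.0
```

```bash
python3 -c "
from h import *
go(.4937,-.2926,.163,-75.2)"
```

```text
dp [0.2 2.1 1.6] roll 0.003 t 3.15 tcp [ 0.4957 -0.2918  0.1646] rot [-1.7999e+02 -1.0000e-02 -7.5040e+01] F [0.17 0.01 0.76] j [-11.  15. -18.   0. -57.  26.]
```

Call:
send_rows(
  steps=[
    {"dp":[0,2,1],"roll":0,"jaw":0},
    {"dp":[0,2,1],"roll":0,"jaw":0},
    {"dp":[0,2,1],"roll":0,"jaw":0},
    {"dp":[0,2,1],"roll":0,"jaw":0},
    {"dp":[0,2,1],"roll":0,"jaw":0},
  ],
  newtons=40,
)

```text
time_s: 3.78
tcp_pos: [0.492, -0.2927, 0.1635]
eef_rot: [179.8, 0.0, -75.0]
contact_force: [-4.3, -1.5, 4.5]
gripper_width: 0.01
gripper_force: 39.8
```

```bash
python3 -c "
from h import *
go(.4937,-.2926,.163,-75.2);s=r.get_state();print(s['gripper_width'],s['gripper_force'])"
```

```text
dp [ 0.3 -1.6  0.5] roll 0.003 t 3.775 tcp [ 0.492  -0.2927  0.1635] rot [ 1.798e+02  3.000e-02 -7.504e+01] F [-4.33 -1.49  4.54] j [-11.  15. -18.   0. -57.  26.]
0.009977206672763719 39.84424352645874
```

Call:
send_rows(
  steps=[
    {"dp":[0,0.5,-12],"roll":0,"jaw":0},
    {"dp":[0,0.5,-25],"roll":0,"jaw":0},
    {"dp":[0,0.5,-45],"roll":0,"jaw":0},
    {"dp":[0,0.5,-85],"roll":0,"jaw":0},
    {"dp":[0,0.5,-125],"roll":0,"jaw":0},
  ],
  newtons=55,
)

```text
time_s: 4.4
tcp_pos: [0.4942, -0.2924, 0.2907]
eef_rot: [-179.9, -0.1, -75.0]
contact_force: [0.5, 0.3, -3.2]
gripper_width: 0.0095
gripper_force: 54.9
```

Call:
send_rows(
  steps=[
    {"dp":[0,0,0],"roll":0,"jaw":0},
    {"dp":[0,0,0],"roll":0,"jaw":0},
    {"dp":[0,0,0],"roll":0,"jaw":0},
  ],
)

```text
time_s: 4.78
tcp_pos: [0.4928, -0.2921, 0.2872]
eef_rot: [179.9, 0.1, -75.0]
contact_force: [0.5, 0.1, -4.2]
gripper_width: 0.0096
gripper_force: 54.9
```

Run:
```python
from h import *
go(.4937,-.2926,.163,-75.2);s=r.get_state();print(s['gripper_width'],s['gripper_force'],s['moment'])
w=cam("wrist");cv2.imwrite("pics/w3.png",w["image"]); np.savez("pics/w3.npz",**w)
t=cam("top");s=cam("side");np.savez("pics/t3.npz",**t);np.savez("pics/s3.npz",**s)
m=np.hstack([t["image"][110:330,120:400],s["image"][100:320,180:460]])
cv2.imwrite("pics/m3.png",cv2.resize(m,(800,314)))
cv2.imwrite("pics/m3.png",np.vstack([cv2.resize(m,(800,314)),cv2.resize(w["image"][0:270],(540,285))[:, :].copy() if 0 else cv2.copyMakeBorder(cv2.resize(w["image"][0:270],(540,285)),0,0,0,260,cv2.BORDER_CONSTANT)]))
```

```text
dp [  0.8  -0.9 124.2] roll 0.003 t 4.775 tcp [ 0.4928 -0.2921  0.2872] rot [ 1.7992e+02  7.0000e-02 -7.5050e+01] F [ 0.5   0.06 -4.15] j [-11.   9.  -8.  -0. -72.  26.]
0.009570701860302695 54.939812421798706 [ 0.0584198   0.12109923 -0.07984214]
```

View pics/m3.png

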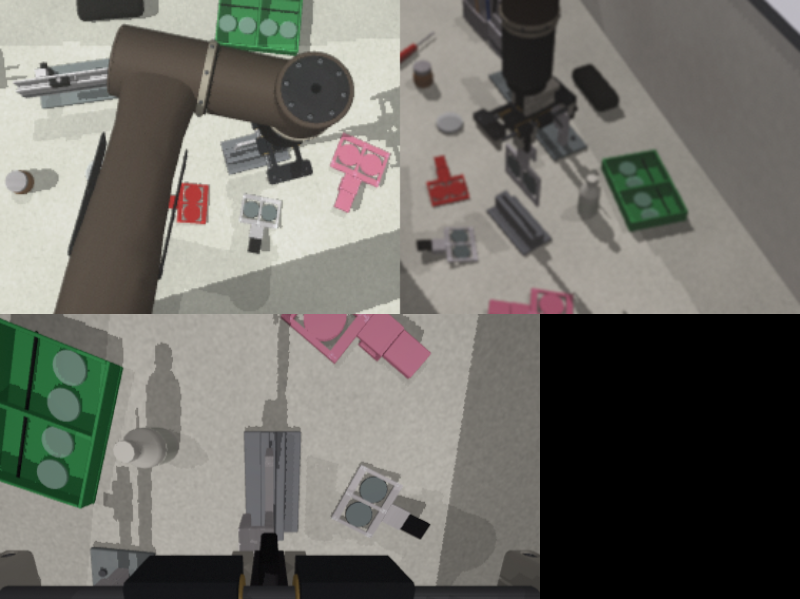

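The carrier is held, hanging clear above the dock at the right yaw, and weighs about 4.2 N. The rail and spray are clear. I'll move to a point in front of the rail's loading place, with the tip about 30 mm short of the groove.

```bash
cat >> h.py <<'E'
ST=(.6261,.0407,.1503)
def rail(x,y,z=0): return place(ST,[[x,y,z]])[0]   # tip -> world
def tip():
    "measured tip in stand frame, mm"
    s=r.get_state();yaw=np.radians(s["eef_rot"][2]+90)
    p=s["tcp_pos"]+np.array([.016*np.cos(yaw),.016*np.sin(yaw),-.0595])
    c,q=np.cos(ST[2]),np.sin(ST[2]);d=p-[ST[0],ST[1],0]
    return np.array([c*d[0]+q*d[1],-q*d[0]+c*d[1],d[2]])*1e3
def gotip(x,y,z):
    "tip target mm in stand frame"
    go(*(rail((x-16)/1e3,y/1e3,(z+59.5)/1e3)),-90+np.degrees(ST[2]))
    print("tip",np.round(tip(),1),"M",np.round(r.get_state()["moment"],2))
E
python3 -c "
from h import *
gotip(-30,-90,228)"
```

```text
dp [-203.1 -158.9    0. ] roll 0.111 t 4.925 tcp [ 0.493  -0.2924  0.2876] rot [ 1.7992e+02  4.0000e-02 -7.5050e+01] F [ 0.32  0.49 -4.76] j [-11.   9.  -8.  -0. -72.  26.]
tip [-165.5 -307.6  228.1] M [-0.03  0.14 -0.05]
```

Call:
send_rows(
  steps=[
    {"dp":[-40,-31,0],"roll":0.03,"jaw":0},
    {"dp":[-80,-62,0],"roll":0.06,"jaw":0},
    {"dp":[-120,-93,0],"roll":0.09,"jaw":0},
    {"dp":[-160,-124,0],"roll":0.11,"jaw":0},
    {"dp":[-190,-150,0],"roll":0.11,"jaw":0},
  ],
)

```text
time_s: 5.55
tcp_pos: [0.5896, -0.0683, 0.2881]
eef_rot: [180.0, 0.0, -81.3]
contact_force: [-0.2, -0.2, -3.9]
gripper_width: 0.0098
gripper_force: 55.0
```

Call:
send_rows(
  steps=[
    {"dp":[-13,-9,0],"roll":0,"jaw":0},
    {"dp":[-13,-9,0],"roll":0,"jaw":0},
    {"dp":[-13,-9,0],"roll":0,"jaw":0},
  ],
)

```text
time_s: 5.92
tcp_pos: [0.5957, -0.0567, 0.2883]
eef_rot: [180.0, -0.0, -81.4]
contact_force: [0.3, -0.9, -3.6]
gripper_width: 0.0097
gripper_force: 55.0
```

Run:
```python
from h import *
gotip(-30,-90,198)
w=cam("wrist");np.savez("pics/w4.npz",**w)
im=w["image"].copy()
for x,z in((9,206),(5,206),(-5,188),(-10,188)):
    p=proj(w,[rail(x/1e3,y/1e3,z/1e3) for y in(-190,-100)]); print(x,p.round(1).tolist())
cv2.imwrite("pics/w4.png",cv2.resize(im[0:300],(800,469)))
```

```text
dp [-1.8  1.3 30.8] roll 0.0 t 5.925 tcp [ 0.5957 -0.0567  0.2883] rot [ 1.7996e+02 -1.0000e-02 -8.1380e+01] F [ 0.35 -0.89 -3.57] j [ 13.  12.  -5.   0. -73.  -5.]
tip [-28.7 -91.8 228.8] M [-0.    0.14 -0.03]
9 [[183.8, 80.4], [191.6, 194.0]]
5 [[189.1, 80.4], [196.4, 194.0]]
-5 [[206.3, 82.5], [211.3, 188.2]]
-10 [[212.4, 82.5], [216.8, 188.2]]
```

View pics/w4.png

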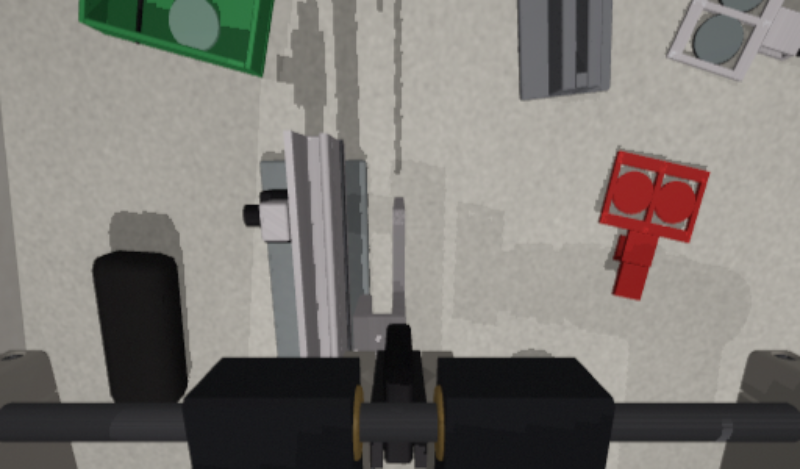

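The hook shows at (355–390,330) in the enlarged view, the frame edge at x≈398, and the rail runs from (290–343,137) down to the gripper. The rail's right end is near the prediction but a few pixels off, so I'll read edge profiles to refine it.

Run:
```python
from h import *
w=dict(np.load("pics/w4.npz"));g=cv2.cvtColor(w["image"],cv2.COLOR_BGR2GRAY)
for v in(105,150,180):
    print(v,170,g[v,170:240].tolist())
    y=[(x,z,round(float(np.interp(v,*(lambda p:(p[:,1],p[:,0]))(proj(w,[rail(x/1e3,q/1e3,z/1e3) for q in np.linspace(-190,-80,60)])))),1)) for x,z in((9,206),(5,206),(5,170),(-5,170),(-5,188),(-10,188),(-10,110))];print(y)
print([g[75:100,c].tolist() for c in(188,196,212)])
```

```text
105 170 [117, 116, 117, 117, 117, 116, 117, 119, 119, 120, 120, 119, 134, 176, 181, 181, 181, 170, 106, 86, 86, 85, 84, 83, 84, 84, 86, 154, 161, 162, 162, 162, 161, 161, 161, 146, 162, 172, 168, 154, 116, 89, 85, 85, 87, 87, 85, 76, 64, 42, 79, 81, 80, 80, 78, 79, 79, 79, 78, 79, 114, 118, 116, 104, 113, 159, 165, 176, 179, 180]
[(9, 206, 185.5), (5, 206, 190.7), (5, 170, 199.5), (-5, 170, 210.6), (-5, 188, 207.4), (-10, 188, 213.3), (-10, 110, 223.3)]
150 170 [178, 177, 176, 177, 175, 174, 174, 177, 179, 180, 179, 179, 180, 172, 157, 102, 152, 175, 178, 177, 178, 109, 85, 85, 84, 84, 83, 83, 84, 88, 153, 161, 162, 163, 162, 160, 161, 144, 155, 170, 169, 159, 135, 94, 84, 84, 86, 86, 85, 66, 60, 37, 81, 81, 81, 80, 80, 81, 80, 79, 80, 117, 122, 116, 107, 80, 155, 165, 178, 181]
[(9, 206, 188.6), (5, 206, 193.6), (5, 170, 202.0), (-5, 170, 212.6), (-5, 188, 209.5), (-10, 188, 215.2), (-10, 110, 224.8)]
180 170 [173, 173, 176, 133, 121, 120, 119, 120, 120, 121, 121, 123, 123, 123, 123, 123, 124, 123, 147, 171, 175, 175, 175, 124, 89, 85, 85, 84, 84, 83, 85, 91, 153, 161, 162, 163, 163, 162, 163, 148, 161, 172, 165, 149, 99, 84, 89, 86, 85, 85, 79, 65, 43, 80, 81, 79, 79, 80, 79, 78, 79, 80, 120, 125, 123, 109, 86, 157, 162, 173]
[(9, 206, 190.7), (5, 206, 195.5), (5, 170, 203.6), (-5, 170, 213.9), (-5, 188, 210.9), (-10, 188, 216.4), (-10, 110, 225.7)]
[[174, 175, 177, 177, 176, 176, 175, 174, 167, 134, 85, 85, 86, 86, 86, 86, 86, 86, 86, 86, 88, 91, 91, 93, 97], [123, 125, 125, 125, 123, 121, 121, 123, 123, 123, 122, 119, 116, 117, 103, 103, 104, 102, 99, 100, 98, 94, 95, 94, 94], [169, 169, 171, 171, 172, 173, 174, 175, 177, 177, 177, 165, 119, 87, 91, 88, 98, 99, 101, 96, 83, 84, 85, 85, 84]]
```

```bash
sed -i 's/^ST=.*/ST=(.6275,.0440,.1503)/' h.py; python3 -c "
from h import *
gotip(-16,-90,198)"
```

```text
dp [ -5.  -14.6  30.9] roll -0.0 t 5.975 tcp [ 0.5956 -0.0569  0.2884] rot [ 1.7997e+02 -1.0000e-02 -8.1400e+01] F [ 0.01  1.58 -3.66] j [ 13.  12.  -5.   0. -73.  -5.]
tip [-30.6 -95.  228.9] M [0.01 0.1  0.02]
```

Call:
send_rows(
  steps=[
    {"dp":[-5,-5,15],"roll":0,"jaw":0},
    {"dp":[-5,-10,30.5],"roll":0,"jaw":0},
    {"dp":[-5,-15,30.5],"roll":0,"jaw":0},
    {"dp":[-5,-20,30.5],"roll":0,"jaw":0},
    {"dp":[-5,-25,30.5],"roll":0,"jaw":0},
  ],
)

```text
time_s: 6.6
tcp_pos: [0.6208, -0.0473, 0.2585]
eef_rot: [-180.0, -0.0, -81.3]
contact_force: [-0.5, -0.3, -4.2]
gripper_width: 0.0096
gripper_force: 55.0
```

Call:
send_rows(
  steps=[
    {"dp":[0,0,0],"roll":0,"jaw":0},
    {"dp":[0,0,0],"roll":0,"jaw":0},
  ],
)

```text
time_s: 6.85
tcp_pos: [0.62, -0.0473, 0.2582]
eef_rot: [-180.0, 0.0, -81.4]
contact_force: [-0.3, 0.6, -4.4]
gripper_width: 0.0096
gripper_force: 55.0
```

```bash
python3 -c "
from h import *
gotip(2,-90,198)"
```

```text
dp [ 0.9 -7.1  0.7] roll 0.001 t 6.85 tcp [ 0.62   -0.0473  0.2582] rot [-179.99    0.    -81.35] F [-0.27  0.58 -4.4 ] j [ 14.  15.  -5.  -0. -70.  -5.]
tip [ -5.1 -89.1 198.7] M [-0.02  0.11 -0.01]
```

Call:
send_rows(
  steps=[
    {"dp":[0,-1,0],"roll":0,"jaw":0},
    {"dp":[0,-2,0],"roll":0,"jaw":0},
    {"dp":[0,-3,0],"roll":0,"jaw":0},
    {"dp":[0,-4,0],"roll":0,"jaw":0},
    {"dp":[0,-4,0],"roll":0,"jaw":0},
  ],
)

```text
time_s: 7.48
tcp_pos: [0.6241, -0.0466, 0.258]
eef_rot: [180.0, 0.0, -81.3]
contact_force: [0.0, -0.1, -4.2]
gripper_width: 0.0097
gripper_force: 55.0
```

Call:
send_rows(
  steps=[
    {"dp":[0,-1,0],"roll":0,"jaw":0},
    {"dp":[0,-2,0],"roll":0,"jaw":0},
    {"dp":[0,-2,0],"roll":0,"jaw":0},
  ],
)

```text
time_s: 7.85
tcp_pos: [0.6261, -0.0464, 0.258]
eef_rot: [-180.0, -0.0, -81.3]
contact_force: [-0.3, -0.4, -4.4]
gripper_width: 0.0094
gripper_force: 55.0
```

Call:
send_rows(
  steps=[
    {"dp":[0,-1,0],"roll":0,"jaw":0},
    {"dp":[0,-1.5,0],"roll":0,"jaw":0},
    {"dp":[0,-1.5,0],"roll":0,"jaw":0},
  ],
)

```text
time_s: 8.22
tcp_pos: [0.6275, -0.0462, 0.258]
eef_rot: [180.0, -0.0, -81.3]
contact_force: [-0.3, -0.2, -4.1]
gripper_width: 0.0098
gripper_force: 55.0
```

Call:
send_rows(
  steps=[
    {"dp":[0,-1,0],"roll":0,"jaw":0},
    {"dp":[0,-1,0],"roll":0,"jaw":0},
  ],
)

```text
time_s: 8.48
tcp_pos: [0.6281, -0.0461, 0.2579]
eef_rot: [180.0, -0.0, -81.3]
contact_force: [-1.9, 0.1, -2.9]
gripper_width: 0.0097
gripper_force: 55.0
```

Call:
send_rows(
  steps=[
    {"dp":[0,-0.8,0],"roll":0,"jaw":0},
    {"dp":[0,-0.8,0],"roll":0,"jaw":0},
  ],
)

```text
time_s: 8.72
tcp_pos: [0.6284, -0.0461, 0.2579]
eef_rot: [179.9, -0.0, -81.4]
contact_force: [-5.1, -0.9, -2.2]
gripper_width: 0.0099
gripper_force: 55.0
```

```bash
python3 -c "
from h import *
gotip(2,-90,198)"
```

```text
dp [0.8 1.4 0.4] roll 0.001 t 8.725 tcp [ 0.6284 -0.0461  0.2579] rot [179.89  -0.   -81.35] F [-5.08 -0.89 -2.18] j [ 14.  16.  -4.  -0. -70.  -5.]
tip [  3.4 -89.2 198.4] M [-0.17  2.28  0.06]
```

Call:
send_rows(
  steps=[
    {"dp":[0,3.5,0],"roll":0,"jaw":0},
    {"dp":[0,3.5,0],"roll":0,"jaw":0},
    {"dp":[0,3.5,2],"roll":0,"jaw":0},
    {"dp":[0,3.5,4],"roll":0,"jaw":0},
    {"dp":[0,3.5,5],"roll":0,"jaw":0},
  ],
)

```text
time_s: 9.35
tcp_pos: [0.6258, -0.0464, 0.2527]
eef_rot: [180.0, 0.0, -81.3]
contact_force: [0.2, -0.1, -3.8]
gripper_width: 0.0095
gripper_force: 55.0
```

```bash
python3 -c "
from h import *
gotip(1,-90,180)"
```

```text
dp [ 0.9 -0.2 13.2] roll 0.001 t 9.35 tcp [ 0.6258 -0.0464  0.2527] rot [179.99   0.   -81.35] F [ 0.22 -0.08 -3.78] j [ 14.  16.  -5.  -0. -70.  -5.]
tip [  0.8 -89.1 193.2] M [-0.01  0.09  0.03]
```

Call:
send_rows(
  steps=[
    {"dp":[0,0,1.5],"roll":0,"jaw":0},
    {"dp":[0,0,3],"roll":0,"jaw":0},
    {"dp":[0,0,4],"roll":0,"jaw":0},
    {"dp":[0,0,5],"roll":0,"jaw":0},
    {"dp":[0,0,5],"roll":0,"jaw":0},
  ],
)

```text
time_s: 9.98
tcp_pos: [0.6258, -0.0464, 0.248]
eef_rot: [180.0, 0.0, -81.3]
contact_force: [-0.2, 0.3, -2.8]
gripper_width: 0.0097
gripper_force: 55.0
```

Call:
send_rows(
  steps=[
    {"dp":[0,0,1.5],"roll":0,"jaw":0},
    {"dp":[0,0,3],"roll":0,"jaw":0},
    {"dp":[0,0,4],"roll":0,"jaw":0},
    {"dp":[0,0,5],"roll":0,"jaw":0},
  ],
)

```text
time_s: 10.48
tcp_pos: [0.6258, -0.0464, 0.243]
eef_rot: [180.0, -0.0, -81.3]
contact_force: [0.3, -0.0, -5.3]
gripper_width: 0.0097
gripper_force: 55.0
```

Call:
send_rows(
  steps=[
    {"dp":[0,0,1],"roll":0,"jaw":0},
    {"dp":[0,0,2],"roll":0,"jaw":0},
    {"dp":[0,0,3],"roll":0,"jaw":0},
    {"dp":[0,0,4],"roll":0,"jaw":0},
  ],
)

```text
time_s: 10.98
tcp_pos: [0.6258, -0.0464, 0.239]
eef_rot: [-180.0, -0.0, -81.4]
contact_force: [0.0, 0.0, -4.2]
gripper_width: 0.0096
gripper_force: 55.0
```

Call:
send_rows(
  steps=[
    {"dp":[0,0,1],"roll":0,"jaw":0},
    {"dp":[0,0,2],"roll":0,"jaw":0},
    {"dp":[0,0,2],"roll":0,"jaw":0},
  ],
)

```text
time_s: 11.35
tcp_pos: [0.6257, -0.0464, 0.2369]
eef_rot: [180.0, -0.0, -81.3]
contact_force: [0.5, 0.2, -3.9]
gripper_width: 0.0096
gripper_force: 55.0
```

Call:
send_rows(
  steps=[
    {"dp":[0,0,1],"roll":0,"jaw":0},
    {"dp":[0,0,2],"roll":0,"jaw":0},
    {"dp":[0,0,2],"roll":0,"jaw":0},
  ],
)

```text
time_s: 11.72
tcp_pos: [0.6257, -0.0464, 0.2349]
eef_rot: [180.0, 0.0, -81.3]
contact_force: [0.3, -0.4, -3.8]
gripper_width: 0.0097
gripper_force: 55.0
```

Call:
send_rows(
  steps=[
    {"dp":[0,0,1],"roll":0,"jaw":0},
    {"dp":[0,0,2],"roll":0,"jaw":0},
    {"dp":[0,0,2],"roll":0,"jaw":0},
  ],
)

```text
time_s: 12.1
tcp_pos: [0.6257, -0.0464, 0.2329]
eef_rot: [180.0, 0.0, -81.3]
contact_force: [0.2, -0.1, -3.6]
gripper_width: 0.0099
gripper_force: 55.0
```

Call:
send_rows(
  steps=[
    {"dp":[0,0,1],"roll":0,"jaw":0},
    {"dp":[0,0,1.5],"roll":0,"jaw":0},
    {"dp":[0,0,1.5],"roll":0,"jaw":0},
  ],
)

```text
time_s: 12.48
tcp_pos: [0.6258, -0.0464, 0.2315]
eef_rot: [180.0, 0.0, -81.3]
contact_force: [0.1, -1.0, -4.2]
gripper_width: 0.0097
gripper_force: 55.0
```

Call:
send_rows(
  steps=[
    {"dp":[0,0,1],"roll":0,"jaw":0},
    {"dp":[0,0,1.5],"roll":0,"jaw":0},
    {"dp":[0,0,1.5],"roll":0,"jaw":0},
  ],
)

```text
time_s: 12.85
tcp_pos: [0.6258, -0.0464, 0.23]
eef_rot: [180.0, 0.0, -81.3]
contact_force: [0.2, 0.1, -4.7]
gripper_width: 0.0097
gripper_force: 55.0
```

Call:
send_rows(
  steps=[
    {"dp":[0,0,1],"roll":0,"jaw":0},
    {"dp":[0,0,1],"roll":0,"jaw":0},
    {"dp":[0,0,1],"roll":0,"jaw":0},
  ],
)

```text
time_s: 13.22
tcp_pos: [0.6258, -0.0464, 0.229]
eef_rot: [180.0, -0.0, -81.3]
contact_force: [-0.3, -0.2, -3.4]
gripper_width: 0.0097
gripper_force: 55.0
```

Call:
send_rows(
  steps=[
    {"dp":[0,0,1],"roll":0,"jaw":0},
    {"dp":[0,0,1],"roll":0,"jaw":0},
    {"dp":[0,0,1],"roll":0,"jaw":0},
  ],
)

```text
time_s: 13.6
tcp_pos: [0.6258, -0.0464, 0.228]
eef_rot: [180.0, 0.0, -81.3]
contact_force: [-0.6, -0.3, -4.5]
gripper_width: 0.0102
gripper_force: 55.0
```

Call:
send_rows(
  steps=[
    {"dp":[0,0,1],"roll":0,"jaw":0},
    {"dp":[0,0,1],"roll":0,"jaw":0},
    {"dp":[0,0,1],"roll":0,"jaw":0},
  ],
)

```text
time_s: 13.98
tcp_pos: [0.6259, -0.0464, 0.2273]
eef_rot: [-180.0, -0.0, -81.3]
contact_force: [-0.1, -0.5, -2.1]
gripper_width: 0.0095
gripper_force: 55.0
```

Call:
send_rows(
  steps=[
    {"dp":[0,0,1],"roll":0,"jaw":0},
    {"dp":[0,0,1],"roll":0,"jaw":0},
    {"dp":[0,0,1],"roll":0,"jaw":0},
  ],
)

```text
time_s: 14.35
tcp_pos: [0.6259, -0.0465, 0.227]
eef_rot: [-179.9, -0.0, -81.3]
contact_force: [-3.7, 0.8, 5.6]
gripper_width: 0.0099
gripper_force: 55.0
```

```bash
python3 -c "
from h import *
gotip(1,-90,168)"
```

```text
dp [ 0.7 -0.1 -0.5] roll 0.001 t 14.35 tcp [ 0.6259 -0.0465  0.227 ] rot [-1.7994e+02 -2.0000e-02 -8.1330e+01] F [-3.72  0.85  5.62] j [ 14.  17.  -7.   0. -67.  -5.]
tip [  0.9 -89.2 167.5] M [ 0.28  1.39 -0.01]
```

The hook is on the groove floor. Vertical force has gone from −4.2 to +5.6 N, so there's about 10 N of contact. I'll hold it there to prove the seat.

Call:
send_rows(
  steps=[
    {"dp":[0,0,0.2],"roll":0,"jaw":0},
    {"dp":[0,0,0.2],"roll":0,"jaw":0},
    {"dp":[0,0,0.2],"roll":0,"jaw":0},
    {"dp":[0,0,0.2],"roll":0,"jaw":0},
    {"dp":[0,0,0.2],"roll":0,"jaw":0},
  ],
)

```text
time_s: 14.98
tcp_pos: [0.626, -0.0465, 0.227]
eef_rot: [-179.9, -0.0, -81.3]
contact_force: [-4.9, 1.1, 7.5]
gripper_width: 0.0096
gripper_force: 55.0
```

```bash
python3 -c "
from h import *
gotip(1,-40,168)"
```

```text
dp [-49.3  -0.1  -0.5] roll 0.001 t 14.975 tcp [ 0.626  -0.0465  0.227 ] rot [-1.7993e+02 -2.0000e-02 -8.1330e+01] F [-4.93  1.14  7.54] j [ 14.  17.  -7.   0. -67.  -5.]
tip [  0.9 -89.3 167.5] M [0.27 1.47 0.12]
```

Seat proven at about 11.7 N for more than 0.5 s. I'll ease the load and slide left.

Call:
send_rows(
  steps=[
    {"dp":[0,0,-0.9],"roll":0,"jaw":0},
    {"dp":[-4,0,-0.9],"roll":0,"jaw":0},
    {"dp":[-8,0,-0.9],"roll":0,"jaw":0},
    {"dp":[-12,0,-0.9],"roll":0,"jaw":0},
    {"dp":[-12,0,-0.9],"roll":0,"jaw":0},
  ],
)

```text
time_s: 15.6
tcp_pos: [0.6243, -0.0341, 0.227]
eef_rot: [-180.0, 0.0, -81.3]
contact_force: [0.5, -2.9, 3.3]
gripper_width: 0.0098
gripper_force: 55.0
```

```bash
python3 -c "
from h import *
gotip(1,-40,168)"
```

```text
dp [-36.8   0.1  -0.5] roll 0.001 t 15.6 tcp [ 0.6243 -0.0341  0.227 ] rot [-179.95    0.    -81.32] F [ 0.55 -2.94  3.33] j [ 15.  16.  -7.   0. -66.  -6.]
tip [  1.1 -76.7 167.5] M [-0.96 -0.17 -0.02]
```

Call:
send_rows(
  steps=[
    {"dp":[-4,0,-0.4],"roll":0,"jaw":0},
    {"dp":[-8,0,-0.4],"roll":0,"jaw":0},
    {"dp":[-12,0,-0.4],"roll":0,"jaw":0},
    {"dp":[-16,0,-0.4],"roll":0,"jaw":0},
    {"dp":[-20,0,-0.4],"roll":0,"jaw":0},
  ],
)

```text
time_s: 16.23
tcp_pos: [0.6209, -0.0145, 0.2271]
eef_rot: [180.0, -0.0, -81.3]
contact_force: [0.8, -4.4, 2.5]
gripper_width: 0.0096
gripper_force: 55.0
```

```bash
python3 -c "
from h import *
gotip(1,-40,168)"
```

```text
dp [-16.8  -0.3  -0.4] roll 0.001 t 16.225 tcp [ 0.6209 -0.0145  0.2271] rot [179.99  -0.   -81.35] F [ 0.79 -4.43  2.45] j [ 17.  16.  -8.   0. -66.  -8.]
tip [  0.7 -56.8 167.6] M [-1.74 -0.22 -0.06]
```

Call:
send_rows(
  steps=[
    {"dp":[-4,0,-0.2],"roll":0,"jaw":0},
    {"dp":[-8,0,-0.2],"roll":0,"jaw":0},
    {"dp":[-12,0,-0.2],"roll":0,"jaw":0},
    {"dp":[-16,0,-0.2],"roll":0,"jaw":0},
    {"dp":[-20,0,-0.2],"roll":0,"jaw":0},
  ],
)

```text
time_s: 16.85
tcp_pos: [0.6178, 0.0054, 0.2272]
eef_rot: [180.0, 0.0, -81.3]
contact_force: [0.3, -3.2, 0.6]
gripper_width: 0.0099
gripper_force: 55.0
```

```bash
python3 -c "
from h import *
gotip(1,-5,168)"
```

```text
dp [-31.7  -0.4  -0.3] roll 0.001 t 16.85 tcp [0.6178 0.0054 0.2272] rot [ 1.7998e+02  1.0000e-02 -8.1350e+01] F [ 0.28 -3.23  0.64] j [ 19.  16.  -8.  -0. -66. -10.]
tip [  0.6 -36.7 167.7] M [-1.2  -0.15 -0.04]
```

Call:
send_rows(
  steps=[
    {"dp":[-4,0,0],"roll":0,"jaw":0},
    {"dp":[-8,0,0],"roll":0,"jaw":0},
    {"dp":[-12,0,0],"roll":0,"jaw":0},
    {"dp":[-16,0,0],"roll":0,"jaw":0},
    {"dp":[-20,0,0],"roll":0,"jaw":0},
  ],
)

```text
time_s: 17.48
tcp_pos: [0.6148, 0.0251, 0.2272]
eef_rot: [180.0, 0.0, -81.3]
contact_force: [0.4, -2.9, -0.8]
gripper_width: 0.0096
gripper_force: 55.0
```

Call:
send_rows(
  steps=[
    {"dp":[-2,0,0],"roll":0,"jaw":0},
    {"dp":[-4,0,0],"roll":0,"jaw":0},
    {"dp":[-6,0,0],"roll":0,"jaw":0},
    {"dp":[-8,0,0],"roll":0,"jaw":0},
    {"dp":[-8,0,0],"roll":0,"jaw":0},
  ],
)

```text
time_s: 18.1
tcp_pos: [0.6136, 0.033, 0.2272]
eef_rot: [180.0, 0.0, -81.3]
contact_force: [0.2, -0.0, -3.1]
gripper_width: 0.0097
gripper_force: 55.0
```

```bash
python3 -c "
from h import *
gotip(1,0,168)"
```

```text
dp [-8.8 -0.4 -0.3] roll 0.001 t 18.1 tcp [0.6136 0.033  0.2272] rot [ 1.7999e+02  2.0000e-02 -8.1340e+01] F [ 0.19 -0.03 -3.15] j [ 21.  15.  -8.  -0. -66. -13.]
tip [  0.6  -8.8 167.7] M [-0.02  0.15  0.01]
```

Call:
send_rows(
  steps=[
    {"dp":[-2,0,0.3],"roll":0,"jaw":0},
    {"dp":[-4,0,0.3],"roll":0,"jaw":0},
    {"dp":[-6,0,0.3],"roll":0,"jaw":0},
    {"dp":[-8,0,0.3],"roll":0,"jaw":0},
    {"dp":[-10,0,0.3],"roll":0,"jaw":0},
  ],
)

```text
time_s: 18.73
tcp_pos: [0.6123, 0.0426, 0.2271]
eef_rot: [-180.0, -0.0, -81.3]
contact_force: [-0.1, -1.9, -0.9]
gripper_width: 0.0099
gripper_force: 55.0
```

```bash
python3 -c "
from h import *
gotip(1,10,168)"
```

```text
dp [-9.1 -0.3 -0.4] roll 0.001 t 18.725 tcp [0.6123 0.0426 0.2271] rot [-1.7999e+02 -1.0000e-02 -8.1350e+01] F [-0.06 -1.89 -0.92] j [ 22.  15.  -9.   0. -66. -14.]
tip [  0.7   0.9 167.6] M [-0.87 -0.03 -0.08]
```

Call:
send_rows(
  steps=[
    {"dp":[-2,0,0],"roll":0,"jaw":0},
    {"dp":[-4,0,0],"roll":0,"jaw":0},
    {"dp":[-6,0,0],"roll":0,"jaw":0},
    {"dp":[-8,0,0],"roll":0,"jaw":0},
    {"dp":[-10,0,0],"roll":0,"jaw":0},
  ],
)

```text
time_s: 19.35
tcp_pos: [0.6108, 0.0525, 0.2271]
eef_rot: [-180.0, -0.0, -81.3]
contact_force: [0.9, -2.3, -0.9]
gripper_width: 0.0092
gripper_force: 55.0
```

Call:
send_rows(
  steps=[
    {"dp":[-2,0,0],"roll":0,"jaw":0},
    {"dp":[-4,0,0],"roll":0,"jaw":0},
    {"dp":[-6,0,0],"roll":0,"jaw":0},
    {"dp":[-8,0,0],"roll":0,"jaw":0},
    {"dp":[-10,0,0],"roll":0,"jaw":0},
  ],
)

```text
time_s: 19.98
tcp_pos: [0.6092, 0.0624, 0.2271]
eef_rot: [-180.0, -0.0, -81.3]
contact_force: [0.4, -3.6, 1.1]
gripper_width: 0.0098
gripper_force: 55.0
```

Call:
send_rows(
  steps=[
    {"dp":[-2,0,-0.1],"roll":0,"jaw":0},
    {"dp":[-4,0,-0.1],"roll":0,"jaw":0},
    {"dp":[-6,0,-0.1],"roll":0,"jaw":0},
    {"dp":[-8,0,-0.1],"roll":0,"jaw":0},
    {"dp":[-10,0,-0.1],"roll":0,"jaw":0},
  ],
)

```text
time_s: 20.6
tcp_pos: [0.6077, 0.0724, 0.2271]
eef_rot: [180.0, 0.0, -81.3]
contact_force: [0.4, -2.1, 0.8]
gripper_width: 0.0097
gripper_force: 55.0
```

```bash
python3 -c "
from h import *
gotip(1,30,168)"
```

```text
dp [ 1.  -0.3 -0.4] roll 0.001 t 20.6 tcp [0.6077 0.0724 0.2271] rot [180.     0.   -81.35] F [ 0.38 -2.11  0.77] j [ 25.  15.  -9.  -0. -66. -16.]
tip [  0.7  31.  167.6] M [-1.11 -0.11 -0.01]
```

Call:
send_rows(
  steps=[
    {"dp":[-2,0,0],"roll":0,"jaw":0},
    {"dp":[-4,0,0],"roll":0,"jaw":0},
    {"dp":[-6,0,0],"roll":0,"jaw":0},
    {"dp":[-8,0,0],"roll":0,"jaw":0},
    {"dp":[-10,0,0],"roll":0,"jaw":0},
  ],
)

```text
time_s: 21.22
tcp_pos: [0.6062, 0.0814, 0.2272]
eef_rot: [180.0, -0.1, -81.4]
contact_force: [1.7, -7.1, -0.3]
gripper_width: 0.0098
gripper_force: 55.0
```

The side force has risen to 7 N, so the hook has met the slide head. I'll push on gently.

Call:
send_rows(
  steps=[
    {"dp":[-1,0,0.1],"roll":0,"jaw":0},
    {"dp":[-2,0,0.1],"roll":0,"jaw":0},
    {"dp":[-3,0,0.1],"roll":0,"jaw":0},
  ],
)

```text
time_s: 21.6
tcp_pos: [0.6058, 0.0842, 0.2271]
eef_rot: [180.0, -0.1, -81.4]
contact_force: [0.9, -6.0, 0.1]
gripper_width: 0.0099
gripper_force: 55.0
```

```bash
python3 -c "
from h import *
gotip(1,50,168)"
```

```text
dp [-7.  -0.4 -0.4] roll 0.0 t 21.6 tcp [0.6058 0.0842 0.2271] rot [ 1.7998e+02 -8.0000e-02 -8.1360e+01] F [ 0.9  -5.98  0.09] j [ 26.  15.  -9.   0. -66. -18.]
tip [  0.6  43.  167.6] M [-2.53 -0.49 -0.16]
```

Call:
send_rows(
  steps=[
    {"dp":[-1,0,0],"roll":0,"jaw":0},
    {"dp":[-2,0,0],"roll":0,"jaw":0},
    {"dp":[-3,0,0],"roll":0,"jaw":0},
  ],
)

```text
time_s: 21.98
tcp_pos: [0.6053, 0.0872, 0.2271]
eef_rot: [180.0, -0.1, -81.4]
contact_force: [1.7, -6.5, 0.4]
gripper_width: 0.0094
gripper_force: 55.0
```

Call:
send_rows(
  steps=[
    {"dp":[-1,0,0],"roll":0,"jaw":0},
    {"dp":[-2,0,0],"roll":0,"jaw":0},
  ],
)

```text
time_s: 22.22
tcp_pos: [0.605, 0.0892, 0.2271]
eef_rot: [180.0, -0.1, -81.4]
contact_force: [0.3, -6.3, 0.1]
gripper_width: 0.0099
gripper_force: 55.0
```

Call:
send_rows(
  steps=[
    {"dp":[-1,0,0],"roll":0,"jaw":0},
    {"dp":[-1,0,0],"roll":0,"jaw":0},
  ],
)

```text
time_s: 22.48
tcp_pos: [0.6049, 0.0903, 0.2271]
eef_rot: [180.0, -0.1, -81.4]
contact_force: [1.1, -5.9, 0.4]
gripper_width: 0.0097
gripper_force: 55.0
```

Call:
send_rows(
  steps=[
    {"dp":[-1,0,0],"roll":0,"jaw":0},
    {"dp":[-1,0,0],"roll":0,"jaw":0},
  ],
)

```text
time_s: 22.72
tcp_pos: [0.6047, 0.0912, 0.2271]
eef_rot: [180.0, -0.1, -81.4]
contact_force: [1.2, -6.1, 0.0]
gripper_width: 0.0097
gripper_force: 55.0
```

Call:
send_rows(
  steps=[
    {"dp":[-1,0,0],"roll":0,"jaw":0},
    {"dp":[-1,0,0],"roll":0,"jaw":0},
  ],
)

```text
time_s: 22.98
tcp_pos: [0.6046, 0.0915, 0.2271]
eef_rot: [180.0, -0.1, -81.4]
contact_force: [0.7, -9.0, -0.4]
gripper_width: 0.0095
gripper_force: 55.0
```

Call:
send_rows(
  steps=[
    {"dp":[-0.7,0,0],"roll":0,"jaw":0},
    {"dp":[-0.7,0,0],"roll":0,"jaw":0},
  ],
)

```text
time_s: 23.22
tcp_pos: [0.6046, 0.0917, 0.2271]
eef_rot: [180.0, -0.2, -81.4]
contact_force: [2.9, -10.8, -1.5]
gripper_width: 0.01
gripper_force: 55.0
```

The slide is home: the motion stopped dead at y=0.0915 while the force rose to 10.8 N. I'll relax the push, keep it seated, then open.

Call:
send_rows(
  steps=[
    {"dp":[0.6,0,0.1],"roll":0,"jaw":0},
    {"dp":[1.2,0,0.2],"roll":0,"jaw":0},
    {"dp":[1.2,0,0.2],"roll":0,"jaw":0},
  ],
)

```text
time_s: 23.6
tcp_pos: [0.6047, 0.0914, 0.2271]
eef_rot: [180.0, -0.1, -81.4]
contact_force: [1.1, -7.6, 1.0]
gripper_width: 0.0095
gripper_force: 55.0
```

```bash
python3 -c "
from h import *
gotip(1,50,168)"
```

```text
dp [ 0.3 -0.5 -0.4] roll 0.0 t 23.6 tcp [0.6047 0.0914 0.2271] rot [ 1.7998e+02 -9.0000e-02 -8.1380e+01] F [ 1.06 -7.65  1.01] j [ 27.  15.  -9.   0. -66. -18.]
tip [  0.5  50.3 167.6] M [-2.75 -0.34 -0.14]
```

Call:
send_rows(
  steps=[
    {"dp":[0.8,0,0],"roll":0,"jaw":0},
    {"dp":[1.6,0,0],"roll":0,"jaw":0},
    {"dp":[1.6,0,0],"roll":0,"jaw":0},
  ],
)

```text
time_s: 23.98
tcp_pos: [0.6048, 0.091, 0.227]
eef_rot: [-180.0, 0.0, -81.3]
contact_force: [0.5, -2.5, 2.9]
gripper_width: 0.0096
gripper_force: 55.0
```

```bash
python3 -c "
from h import *
gotip(1,50,168)"
```

```text
dp [-0.1 -0.4 -0.5] roll 0.001 t 23.975 tcp [0.6048 0.091  0.227 ] rot [-1.800e+02  1.000e-02 -8.135e+01] F [ 0.48 -2.53  2.92] j [ 27.  15.  -9.  -0. -66. -18.]
tip [  0.6  49.9 167.5] M [-1.01  0.53  0.  ]
```

Call:
send_rows(
  steps=[
    {"dp":[0.5,0,-0.5],"roll":0,"jaw":0},
    {"dp":[0.5,0,-0.5],"roll":0,"jaw":0},
  ],
  newtons=15,
)

```text
time_s: 24.22
tcp_pos: [0.6048, 0.0909, 0.227]
eef_rot: [180.0, 0.0, -81.3]
contact_force: [-0.4, 0.0, -0.4]
gripper_width: 0.01
gripper_force: 15.0
```

Call:
send_rows(
  steps=[
    {"dp":[0,0,0],"roll":0,"jaw":15},
    {"dp":[0,0,0],"roll":0,"jaw":20},
    {"dp":[0,0,0],"roll":0,"jaw":40},
    {"dp":[0,0,0],"roll":0,"jaw":65},
    {"dp":[0,0,0],"roll":0,"jaw":65},
  ],
)

```text
time_s: 24.85
tcp_pos: [0.6051, 0.0904, 0.2274]
eef_rot: [-180.0, 0.0, -81.4]
contact_force: [-0.7, 0.6, 0.7]
gripper_width: 0.0415
gripper_force: 0.0
```

Call:
send_rows(
  steps=[
    {"dp":[0,0,0],"roll":0,"jaw":65},
    {"dp":[0,0,0],"roll":0,"jaw":65},
    {"dp":[0,0,0],"roll":0,"jaw":65},
    {"dp":[0,0,0],"roll":0,"jaw":65},
    {"dp":[0,0,0],"roll":0,"jaw":65},
  ],
)

```text
time_s: 25.48
tcp_pos: [0.6049, 0.0904, 0.2273]
eef_rot: [180.0, -0.0, -81.4]
contact_force: [-0.3, -0.2, -0.4]
gripper_width: 0.057
gripper_force: 0.0
```

Run:
```python
from h import *
gotip(1,50,168)
t=cam("top");w=cam("wrist");s=cam("side")
m=np.hstack([cv2.resize(w["image"],(400,300)),cv2.resize(s["image"][40:240,180:447],(400,300))])
cv2.imwrite("pics/m5.png",m)
```

```text
dp [-0.8 -0.4 -0.2] roll 0.001 t 25.475 tcp [0.6049 0.0904 0.2273] rot [180.    -0.   -81.35] F [-0.31 -0.24 -0.43] j [ 27.  15.  -9.  -0. -66. -18.]
tip [  0.6  49.3 167.8] M [ 0.01  0.1  -0.05]
```

View pics/m5.png

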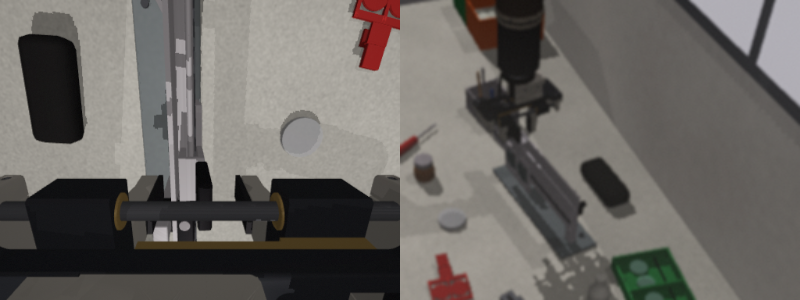

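The jaws are open and clear on both sides of the tab, with the carrier hanging on the rail. I'll retreat straight up.

Call:
send_rows(
  steps=[
    {"dp":[0,0,-8],"roll":0,"jaw":65},
    {"dp":[0,0,-25],"roll":0,"jaw":65},
    {"dp":[0,0,-60],"roll":0,"jaw":65},
    {"dp":[0,0,-100],"roll":0,"jaw":65},
    {"dp":[60,0,-120],"roll":0,"jaw":65},
  ],
)

```text
time_s: 26.25
tcp_pos: [0.6148, 0.0338, 0.3513]
eef_rot: [-179.7, 0.0, -81.1]
contact_force: [0.9, 0.6, -0.8]
gripper_width: 0.0569
gripper_force: 0.0
```

Call:
send_rows(
  steps=[
    {"dp":[-60,0,0],"roll":0,"jaw":65},
    {"dp":[-110,0,0],"roll":0,"jaw":65},
    {"dp":[-110,0,0],"roll":0,"jaw":65},
    {"dp":[-110,0,0],"roll":0,"jaw":65},
  ],
)

```text
time_s: 26.75
tcp_pos: [0.5974, 0.1407, 0.3482]
eef_rot: [-179.9, 0.0, -81.3]
contact_force: [0.3, -0.4, 0.2]
gripper_width: 0.057
gripper_force: 0.0
```

Run:
```python
from h import *
gotip(1,50,168)
w=cam("wrist");np.savez("pics/w6.npz",**w)
p=proj(w,[rail(.0,.05,.2)])[0];print(p)
cv2.imwrite("pics/w6.png",cv2.resize(w["image"][0:300],(800,469)))
```

```text
dp [ 5.010e+01 -1.000e-01  1.207e+02] roll 0.002 t 26.75 tcp [0.5974 0.1407 0.3482] rot [-1.7994e+02  1.0000e-02 -8.1300e+01] F [ 0.33 -0.42  0.23] j [ 31.  12.   3.   0. -81. -23.]
tip [  0.7 100.1 288.7] M [-0.03  0.12 -0.02]
[240.27815942 136.35320562]
```

View pics/w6.png

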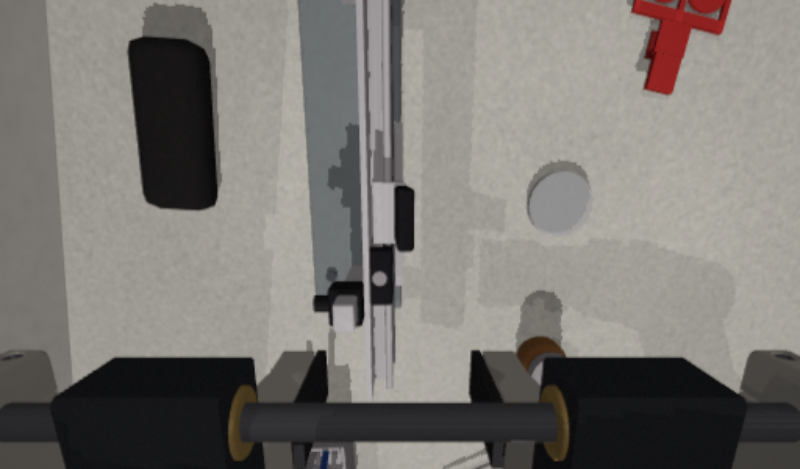

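The hook sits in the groove at about (383,213), parallel to the rail and hard up against the slide and housing at (382,250). The tab leans only slightly, and the bystanders in view haven't been touched. Handing in.

```bash
python3 -c "
from plant import r
print(r.close_job())"
```

```text
the job is handed in; nothing more can be done
None
```

The carrier was seated and pressed on the groove floor with about 11.7 N for over half a second, slid left until the index slide hit its hard stop, and left hanging free there; the job was handed in at about 27 s, and no verdict came back.

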